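Set the stock tags: green for full bins only

TASK

Each parts bin on the white board has a hinged status tag in front of it. Gently push the tags over so that only the two bins heaped full of parts show their green face (tag leaning back towards the bin), while the two nearly empty bins show red (tag leaning forward, away from the bin). Some tags may already be right; leave the loose things standing around where they are.

Things in the scene. Friction and masses are not known exactly. Their poses are not given: they have to be found in the camera images.
- stock_board: fixed white board, 290 x 540 x 8 mm, lying on the bench; origin at the centre of its underside, x towards the bins (away from the robot), y along the row (to the robot's left). Four stations stand on it side by side, 130 mm apart along y, in an order that changes.
- bin_a: grey open-front parts bin, 146 x 119 x 56 mm, fixed on the board, heaped full of grey transformers with yellow coils, above its rim. Origin at the centre of its underside (on the board's top, 8 mm above the bench); axes parallel to the board's. Its tag stands 162 mm in front of it (its -x); the bin's front wall is 95 mm behind the tag's hinge.
- tag_a_hinge (a point): centre of the hinge of bin_a's tag, 30 mm above the board's top; axes parallel to the board's, hinge along y. The tag is a slick plastic plate (friction 0.2) 44 mm wide, 3 mm thick, rising 45 mm from the hinge; at a stop its free edge is 22 mm above and 39 mm beside the hinge. Holder ears: 26 to 30 mm to either side (y), reaching 8 mm above the hinge; foot 5 mm high, 64 mm wide.
- tag_a (a joint): lean in rad of bin_a's tag (40 g; green on the side facing the robot, red on the side facing the bin). 0 is upright; at the stop +1.05 it leans back towards the bin, green showing; at the stop -1.05 it leans forward towards the robot, red showing. It swings freely and falls to the stop on whichever side of upright it is.
- bin_b: grey open-front parts bin, 146 x 119 x 56 mm, fixed on the board, heaped full of small copper-wound ferrite coils. Origin at the centre of its underside (on the board's top, 8 mm above the bench); axes parallel to the board's. Its tag stands 162 mm in front of it (its -x); the bin's front wall is 95 mm behind the tag's hinge.
- tag_b_hinge (a point): centre of the hinge of bin_b's tag, 30 mm above the board's top; axes parallel to the board's, hinge along y. The tag is a slick plastic plate (friction 0.2) 44 mm wide, 3 mm thick, rising 45 mm from the hinge; at a stop its free edge is 22 mm above and 39 mm beside the hinge. Holder ears: 26 to 30 mm to either side (y), reaching 8 mm above the hinge; foot 5 mm high, 64 mm wide.
- tag_b (a joint): lean in rad of bin_b's tag (40 g; green on the side facing the robot, red on the side facing the bin). 0 is upright; at the stop +1.05 it leans back towards the bin, green showing; at the stop -1.05 it leans forward towards the robot, red showing. It swings freely and falls to the stop on whichever side of upright it is.
- bin_c: grey open-front parts bin, 146 x 119 x 56 mm, fixed on the board, nearly empty: a single transformer lies in it. Origin at the centre of its underside (on the board's top, 8 mm above the bench); axes parallel to the board's. Its tag stands 162 mm in front of it (its -x); the bin's front wall is 95 mm behind the tag's hinge.
- tag_c_hinge (a point): centre of the hinge of bin_c's tag, 30 mm above the board's top; axes parallel to the board's, hinge along y. The tag is a slick plastic plate (friction 0.2) 44 mm wide, 3 mm thick, rising 45 mm from the hinge; at a stop its free edge is 22 mm above and 39 mm beside the hinge. Holder ears: 26 to 30 mm to either side (y), reaching 8 mm above the hinge; foot 5 mm high, 64 mm wide.
- tag_c (a joint): lean in rad of bin_c's tag (40 g; green on the side facing the robot, red on the side facing the bin). 0 is upright; at the stop +1.05 it leans back towards the bin, green showing; at the stop -1.05 it leans forward towards the robot, red showing. It swings freely and falls to the stop on whichever side of upright it is.
- bin_d: grey open-front parts bin, 146 x 119 x 56 mm, fixed on the board, nearly empty: two small ferrite coils lie in it. Origin at the centre of its underside (on the board's top, 8 mm above the bench); axes parallel to the board's. Its tag stands 162 mm in front of it (its -x); the bin's front wall is 95 mm behind the tag's hinge.
- tag_d_hinge (a point): centre of the hinge of bin_d's tag, 30 mm above the board's top; axes parallel to the board's, hinge along y. The tag is a slick plastic plate (friction 0.2) 44 mm wide, 3 mm thick, rising 45 mm from the hinge; at a stop its free edge is 22 mm above and 39 mm beside the hinge. Holder ears: 26 to 30 mm to either side (y), reaching 8 mm above the hinge; foot 5 mm high, 64 mm wide.
- tag_d (a joint): lean in rad of bin_d's tag (40 g; green on the side facing the robot, red on the side facing the bin). 0 is upright; at the stop +1.05 it leans back towards the bin, green showing; at the stop -1.05 it leans forward towards the robot, red showing. It swings freely and falls to the stop on whichever side of upright it is.
- tip_tin: small round tin, 39 mm across, 15 mm high, loose on the board between two of the tags; a bystander, origin at the centre of its underside
- heatsink: black finned heat sink, 38 x 45 x 22 mm, loose on the board between two of the tags; a bystander, origin at the centre of its underside
- jar_washers: jar with red lid, 51 mm across, 56 mm high; a bystander, origin at the centre of its underside
- jar_standoffs: jar with blue lid, 51 mm across, 56 mm high; a bystander, origin at the centre of its underside
- multimeter: orange multimeter, 145 x 82 x 47 mm; a bystander, origin at the centre of its underside
- marker: black marker pen, 130 mm long, 12 mm thick, lying in front of the board; a bystander, origin at the centre of its underside

How it is judged:
At the end, for the whole second after the job is handed in: The tags of bin_a and bin_b (full) lean back at more than 0.85 rad, green showing; those of bin_c and bin_d (nearly empty) lean forward at less than -0.85 rad, red showing; all tags are at rest and every bystander is within 20 mm of where it stood (value of joint each of tag_a, tag_b above 0.85 rad and value of joint each of tag_c, tag_d below -0.85 rad and velocity of joint tag_a between -0.3 and 0.3 rad/s and velocity of joint tag_b between -0.3 and 0.3 rad/s and velocity of joint tag_c between -0.3 and 0.3 rad/s and velocity of joint tag_d between -0.3 and 0.3 rad/s and distance of each of tip_tin, heatsink, jar_washers, jar_standoffs, multimeter, marker from where it was at the start of the episode below 0.02 m); the robot touches nothing.
It fails at once if a loose bystander is lifted, carried or pushed away (more than 20 mm from where it stood) (distance of any of tip_tin, heatsink, jar_washers, jar_standoffs, multimeter, marker from where it was at the start of the episode above 0.02 m).
It fails at once if the fingers push a tag, its holder or its bin with more than 40 N (contact force between the fingers and bin_a above 40 N or contact force between the fingers and bin_b above 40 N or contact force between the fingers and bin_c above 40 N or contact force between the fingers and bin_d above 40 N).
It also fails if it takes over 58 s, if anything falls off the work surface, if the arm or the gripper's body presses on something with over 40 N, if the wrist force passes 120 N, or if a joint passes its speed limit or range.

ROBOT

A 6-joint arm with a two-finger parallel gripper is mounted at the origin on a cart in front of the work surface, level with it; the furniture and walls round the work are solid. World frame = base frame: x ahead of the robot, y to its left, z up, the work surface at z = 0. Lengths are in m, angles in rad, forces in N, time in s.
With the tool pointing down it reaches from about 0.375 to 0.975 m from the base axis. Payload 3.8 kg.
Tool frame: the origin (TCP) lies midway between the tips of the shut fingers; the grasp point (between the pads) lies 19 mm behind it (manip.grip_point_offset is the distance from the TCP to the grasp point, in m); z points along the fingers, y is the line along which they close (so a half turn about z gives the same grasp; the last joint's range is limited). The gripper opens to 88 mm and grips with 3 to 60 N. Pads are 18 mm wide; open, the fingers measure 123 mm over their backs; the gripper's body (75 mm by 187 mm) begins 45 mm behind the grasp point.
Start: joints at [1.136, 0.264, 1.604, -0, 1.274, -0.037], TCP at [0.261, 0.622, 0.239] pointing down, gripper open.
Joint ranges: [-2.63, 2.63], [-0.94, 2.18], [0.31, 2.57], [-1.31, 4.45], [0, 2.66], [-2.55, 2.55]. Speed limits (rad/s): [2.57, 2.57, 3.14, 3.14, 3.14, 3.14].

INTERFACE

Orientations are given as a unit quaternion [x, y, z, w].
In Python, from plant import manip, viewer gives the robot as it stands. The module is installed in compiled form; this text tells all that it offers.
- The arm moves only by the tool carry_out, never from a script. Its argument "steps" is a list of rows, each a list of 5 numbers: the shift along the world's x, y, z in mm, then the turn about the world's z in rad, then the closure in counts, from 0 (fully open) to 255 (shut). A call has 1 to 12 rows; each row shifts and turns the commanded pose from where the row before left it; what a row does not reach is not made up. A row lasts 1/8 s, in which the tool goes at most 62.5 mm and 10.7 degrees, less where a joint would pass 70% of its speed; a pose out of reach is approached as far as the arm can. A call with a gripper value outside its range is refused whole. The fingers move at their own pace and stop on an object; the grip force is fixed at half the most. Time passes only in rows, so rows that do not move let the fingers close. It gives the time, the measured TCP pose, the force and the opening at its end, in the units of the state.
- manip.observe(): the state, without advancing time (a new reading comes with each control period).
- viewer.grab_frame(name): name is "side" or "top" or "wrist"; returns (picture, depth): 480x640x3 uint8, blue, green, red; 480x640 float32, m along the optical axis (not along the pixel's ray), 0 where there is no reading.
- viewer.camera_model(name): a dict with "camera_matrix" (3x3 intrinsics, pixels), "eye" and "attitude" of the camera in the world. Camera axes: x right, y down, z forward; pixel columns grow to the right and rows downward; lengths in m; the calibration is good to about 2 mm. A picture is of the moment at which its call begins: read the wrist's pose just before it. camera_model takes no time and is no camera call; for the wrist camera it gives the pose at the moment of the call.
- manip.job_done(): hands the job in, once; it reports no verdict.
The state is a dict: "time_s": time; "joint_pos": joint angles; "dq": joint speeds; "joint_torque": joint torques, N m; "tcp_pos": TCP position; "tool_rot": TCP orientation; "ft_force": force on the tool from outside, world axes, zero at the start; "moment": the same for the moment, N m; "finger_gap": finger opening in m.
Only numpy, scipy, OpenCV 4.12 (cv2) and the standard library are available. Lean on these libraries where they do the work, as an engineer would, in place of code of your own. Each camera call takes 0.05 s, during which the arm holds its last target. There are 200 camera calls.

## Working session

There is one attempt and no reset: what is moved stays moved. The work goes in short steps, Python scripts to look and compute and a tool call to move; the robot and the scene stay as the last step left them, time stands still between calls to the robot, and variables do not carry over. Pictures are saved under pics/ and viewed, on a budget of 10 in all, crops included, one or two more only if the job needs it, and the job is handed in when it is done.

Besides the shell and the picture viewer there is one more tool, called after ">>>" by a JSON object that holds its "fn" and its "kwargs". carry_out: Moves the arm, as the interface text tells. Its arguments: {"type":"object","properties":{"steps":{"type":"array"}},"required":["steps"]}

```bash
mkdir -p pics
cat > h.py <<'E'
import numpy as np,cv2
from plant import manip,viewer
from scipy.spatial.transform import Rotation as R
def cam(n):
    m=viewer.camera_model(n);A=np.array(m["attitude"],float)
    Rm=R.from_quat(A.ravel()).as_matrix() if A.size==4 else A.reshape(3,3)
    return np.array(m["camera_matrix"]),np.array(m["eye"]),Rm
def grab(n,tag):
    c=cam(n);p,d=viewer.grab_frame(n);cv2.imwrite(f"pics/{tag}.png",p);np.savez(f"{tag}.npz",d=d,K=c[0],e=c[1],R=c[2]);return p,d
def pt(tag,u,v):
    z=np.load(f"{tag}.npz");d=z["d"][v,u];r=np.linalg.solve(z["K"],[u,v,1])*d
    return z["R"]@r+z["e"]
E
python3 - <<'E'
from h import *
for n in("top","side"):
    grab(n,n+"0"); print(n,cam(n))
print(manip.observe())
E
```

```text
top (array([[612.16008311,   0.        , 324.51646576],
       [  0.        , 612.16008311, 237.18106595],
       [  0.        ,   0.        ,   1.        ]]), array([0.27458235, 0.08597977, 1.56200626]), array([[-0.02083331, -0.98269637,  0.18404841],
       [-0.99954641,  0.02447671,  0.017546  ],
       [-0.02174729, -0.18359939, -0.98276056]]))
side (array([[499.74318553,   0.        , 309.53206446],
       [  0.        , 499.74318553, 250.97070601],
       [  0.        ,   0.        ,   1.        ]]), array([ 0.19973394, -0.84395038,  0.7109814 ]), array([[ 0.92903054, -0.20779078,  0.30614579],
       [-0.36995796, -0.5087561 ,  0.77736629],
       [-0.00577601, -0.83545809, -0.54952381]]))
{'time_s': 0.1, 'joint_pos': array([ 1.13610377e+00,  2.64679414e-01,  1.60520179e+00,  8.56049871e-06,
        1.27370029e+00, -3.68956826e-02]), 'dq': array([-0.00043002, -0.00349863, -0.00262417, -0.00151668,  0.00116029,
       -0.00059669]), 'joint_torque': array([ 7.24131278e-04, -5.03619325e+01, -3.58070505e+01,  7.30483560e-02,
        2.31762067e-02, -1.46515845e-05]), 'tcp_pos': array([0.26121976, 0.62172731, 0.23753068]), 'tool_rot': array([ 1.97590738e-01,  9.80284097e-01, -9.65947732e-04, -2.36289909e-04]), 'ft_force': array([-0.52384452, -0.81069891, -0.37813594]), 'moment': array([ 0.02151073, -0.00648195,  0.0033064 ]), 'finger_gap': 0.08818097885810273}
```

View pics/top0.png

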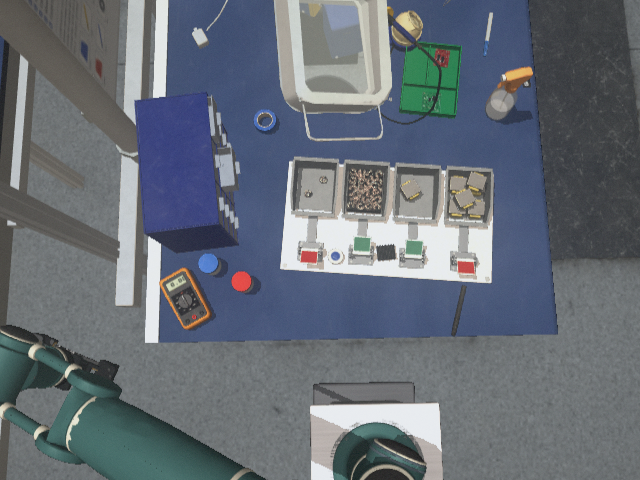

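View pics/side0.png

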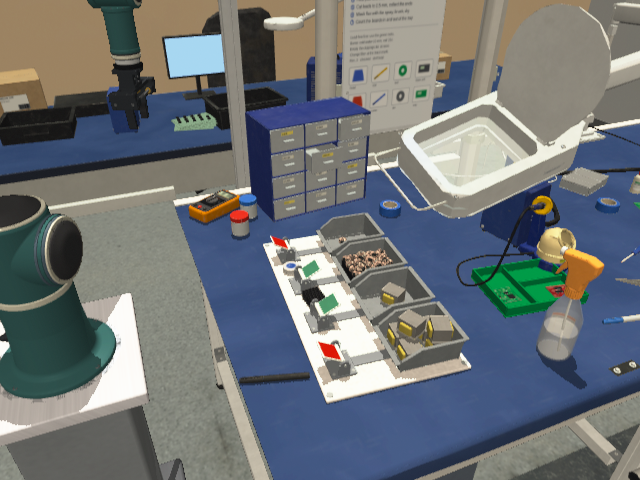

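The top view gives this order from the robot's left:

| Bin | Pixel column | Tag now | Needed |
|---|---|---|---|
| d (2 coils) | u≈316 | red | right already |
| b (full of coils) | u≈367 | green | right already |
| c (1 transformer) | u≈417 | green | red |
| a (full of transformers) | u≈469 | red | green |

The tin is at (336,256), the heat sink at (386,253) and the marker at (459,310). I'll measure the tags next.

Run:
```python
from h import *
p=cv2.imread("pics/top0.png");h=cv2.cvtColor(p,cv2.COLOR_BGR2HSV)
roi=np.zeros(p.shape[:2],bool);roi[232:280,285:490]=1
red=((h[...,0]<8)|(h[...,0]>172))&(h[...,1]>150)&roi
gr=(abs(h[...,0].astype(int)-75)<20)&(h[...,1]>90)&roi
for nm,m in(("red",red),("green",gr)):
    n,l,s,c=cv2.connectedComponentsWithStats(m.astype(np.uint8))
    for i in range(1,n):
        if s[i,4]<60: continue
        P=np.array([pt("top0",u,v) for v,u in zip(*np.where(l==i))])
        print(nm,c[i].round(1),s[i,4],np.median(P,0).round(4),P.mean(0).round(4),(P.min(0)).round(3),P.max(0).round(3))
for q in [(283,267),(490,281),(296,160),(492,170),(386,253),(340,262)]: print(q,pt("top0",*q).round(4))
```

```text
red [308.6 256.3] 149 [0.5103 0.1529 0.0505] [0.507  0.1528 0.0709] [0.275 0.086 0.036] [0.525 0.173 1.562]
red [465.6 266.8] 153 [ 0.4741 -0.2353  0.0502] [ 0.4744 -0.235   0.0508] [ 0.46  -0.254  0.039] [ 0.488 -0.213  0.065]
(283, 267) [0.4908 0.2219 0.0061]
(490, 281) [ 0.4426 -0.304   0.005 ]
(296, 160) [0.7603 0.1819 0.0549]
(492, 170) [ 0.7162 -0.3131  0.0674]
(386, 253) [ 0.5173 -0.0415  0.0278]
(340, 262) [0.4985 0.0755 0.0181]
```

>>> {"fn": "carry_out", "kwargs": {"steps": [[10, -40, 0, 0.06, 255], [20, -45, 0, 0.06, 255], [20, -45, 0, 0.06, 255], [20, -45, 0, 0.06, 255], [20, -45, 0, 0.067, 255], [20, -45, 0, 0, 255], [20, -45, 0, 0, 255], [20, -45, 0, 0, 255], [20, -45, 0, 0, 255], [20, -45, 0, 0, 255], [20, -45, 0, 0, 255], [20, -45, 0, 0, 255]]}}

```text
time_s: 1.6
tcp_pos: [0.4916, 0.0857, 0.2384]
tool_rot: [0.045, 0.999, 0.0, -0.0]
ft_force: [0.5, 0.8, -0.1]
finger_gap: 0.0001
```

>>> {"fn": "carry_out", "kwargs": {"steps": [[20, -45, 0, 0, 255], [20, -45, 0, 0, 255], [20, -45, 0, 0, 255], [18, -45, 0, 0, 255], [0, -19, -30, 0, 255], [0, 0, -50, 0, 255], [0, 0, 0, 0, 255]]}}

```text
time_s: 2.48
tcp_pos: [0.5654, -0.1111, 0.1537]
tool_rot: [0.046, 0.999, 0.001, -0.005]
ft_force: [-0.4, 0.7, 0.6]
finger_gap: 0.0004
```

Run:
```python
from h import *
print(manip.observe()["tcp_pos"])
p,d=grab("side","side1"); cv2.imwrite("pics/side1c.png",cv2.resize(p[180:420,220:520],None,fx=2.5,fy=2.5))
```

```text
[ 0.56535956 -0.11114692  0.15368786]
```

View pics/side1c.png

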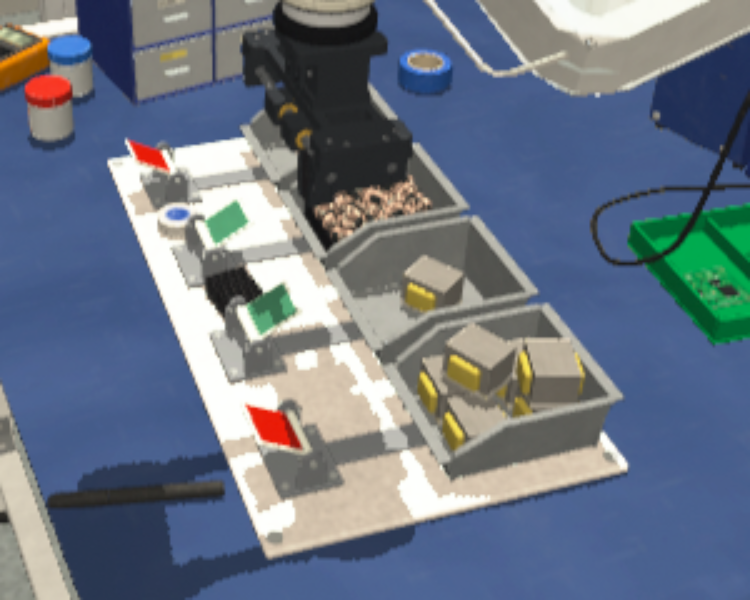

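The fingers are above the gap between tag c (crop ≈(270,310)) and its bin. I'll descend behind the tag.

>>> {"fn": "carry_out", "kwargs": {"steps": [[5, -1, -30, 0, 255], [0, 0, -40, 0, 255], [0, 0, -34, 0, 255], [0, 0, 0, 0, 255], [0, 0, 0, 0, 255]]}}

```text
time_s: 3.15
tcp_pos: [0.5766, -0.1129, 0.0574]
tool_rot: [0.045, 0.999, -0.0, 0.002]
ft_force: [0.3, -0.4, 0.0]
finger_gap: 0.0006
```

>>> {"fn": "carry_out", "kwargs": {"steps": [[0, 0, -6, 0, 255], [0, 0, 0, 0, 255], [0, 0, 0, 0, 255]]}}

```text
time_s: 3.52
tcp_pos: [0.5748, -0.1128, 0.0493]
tool_rot: [0.045, 0.999, -0.0, 0.0]
ft_force: [-0.8, 0.8, 0.1]
finger_gap: 0.0007
```

>>> {"fn": "carry_out", "kwargs": {"steps": [[-8, 1, 0, 0, 255], [-8, 1, 0, 0, 255], [-7, 0, 0, 0, 255], [-6, 1, 0, 0, 255], [-6, 0, 0, 0, 255], [-6, 1, 0, 0, 255], [-6, 0, 0, 0, 255], [-6, 1, 0, 0, 255], [-6, 0, 0, 0, 255], [-5, 1, 0, 0, 255], [-5, 0, 0, 0, 255], [0, 0, 0, 0, 255]]}}

```text
time_s: 5.03
tcp_pos: [0.5052, -0.1067, 0.0487]
tool_rot: [0.045, 0.999, 0.0, -0.0]
ft_force: [0.8, 0.2, 1.5]
finger_gap: 0.0002
```

Run:
```python
from h import *
print(manip.observe()["tcp_pos"])
p,d=grab("side","side2"); cv2.imwrite("pics/side2c.png",cv2.resize(p[180:420,220:520],None,fx=2.5,fy=2.5))
```

```text
[ 0.50515565 -0.10668138  0.0487155 ]
```

View pics/side2c.png

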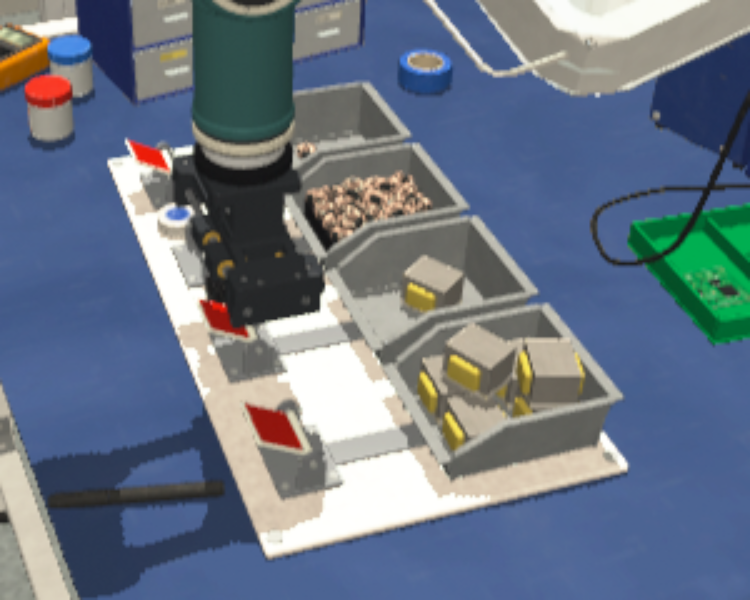

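Tag c now shows red (crop ≈(225,320)). I'll lift and go round to the robot side of tag a.

>>> {"fn": "carry_out", "kwargs": {"steps": [[6, 0, 20, 0, 255], [0, 0, 45, 0, 255], [0, 0, 45, 0, 255], [-20, -30, 0, 0, 255], [-22, -32, 0, 0, 255], [-22, -31, 0, 0, 255], [-22, -31, 0, 0, 255], [0, 0, -30, 0, 255], [0, 0, -40, 0, 255], [0, 0, 0, 0, 255], [0, 0, 0, 0, 255]]}}

```text
time_s: 6.45
tcp_pos: [0.4262, -0.231, 0.0897]
tool_rot: [0.045, 0.999, -0.0, 0.0]
ft_force: [0.0, 0.1, -0.1]
finger_gap: 0.0006
```

>>> {"fn": "carry_out", "kwargs": {"steps": [[0, 0, -25, 0, 255], [0, 0, -15, 0, 255], [0, 0, 0, 0, 255], [0, 0, 0, 0, 255]]}}

```text
time_s: 6.95
tcp_pos: [0.4262, -0.231, 0.0496]
tool_rot: [0.045, 0.999, -0.0, 0.001]
ft_force: [0.3, 0.4, -1.2]
finger_gap: 0.0004
```

>>> {"fn": "carry_out", "kwargs": {"steps": [[8, -1, 0, 0, 255], [7, -1, 0, 0, 255], [6, 0, 0, 0, 255], [6, -1, 0, 0, 255], [6, 0, 0, 0, 255], [6, -1, 0, 0, 255], [6, 0, 0, 0, 255], [6, -1, 0, 0, 255], [6, 0, 0, 0, 255], [5, -1, 0, 0, 255], [5, 0, 0, 0, 255], [0, 0, 0, 0, 255]]}}

```text
time_s: 8.45
tcp_pos: [0.4929, -0.2368, 0.0488]
tool_rot: [0.045, 0.999, -0.0, 0.0]
ft_force: [-0.2, 0.0, -0.6]
finger_gap: 0.0002
```

>>> {"fn": "carry_out", "kwargs": {"steps": [[-6, 0, 20, 0, 255], [0, 0, 45, 0, 255], [0, 0, 45, 0, 255], [-50, 0, 30, 0, 255], [-50, 0, 30, 0, 255], [0, -50, 0, 0, 255], [0, -50, 0, 0, 255], [0, 0, 0, 0, 255], [0, 0, 0, 0, 255]]}}

```text
time_s: 9.57
tcp_pos: [0.3859, -0.3362, 0.2193]
tool_rot: [0.046, 0.999, 0.0, 0.0]
ft_force: [0.1, 0.4, 0.8]
finger_gap: -0.0
```

Run:
```python
from h import *
print(manip.observe()["tcp_pos"])
p,d=grab("side","side3"); q,d=grab("top","top3")
cv2.imwrite("pics/fin.png",np.hstack([cv2.resize(p[180:420,160:480],(400,300)),cv2.resize(q[140:350,140:500],(400,300))]))
```

```text
[ 0.38593665 -0.33624813  0.21925494]
```

View pics/fin.png

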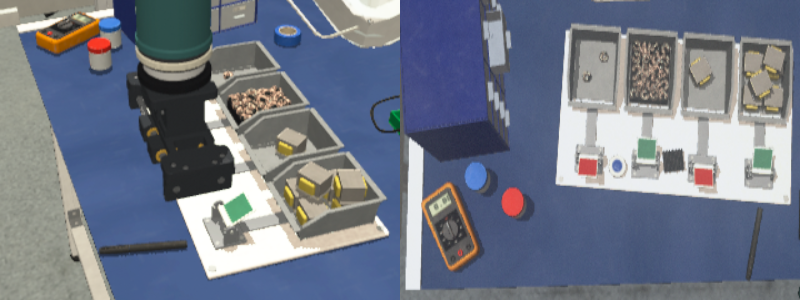

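The top half of the picture shows d red (588,167), b green (647,150), c red (703,177) and a green (763,160). The tin, heat sink, jars, multimeter and marker look unmoved. I'm handing the job in.

```bash
python3 -c "
from plant import manip
print(manip.job_done())"
```

```text
the job is handed in; nothing more can be done
None
```

All four tags now show the right face, and I handed the job in at about 9.7 s of the 58 s allowed.

- **What I did:** I pushed bin_c's tag forward to red and bin_a's tag back to green with the shut fingers. The tags of bin_b (green) and bin_d (red) were already right, so I left them alone.
- **Last checks:** the final side and top pictures show a and b green, c and d red. By eye, all the loose things stood where they were, and the arm was clear of everything. The wrist force stayed at about 1.5 N or less in the readings at the end of each move call.
- **Not checked:** I did not measure the tag angles or the positions of the loose things numerically. No check failed or disagreed, and the hand-in gave no verdict.

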